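Let a reactor lid down on its ratchet hoist

ROBOT

A 6-joint arm with a two-finger parallel gripper is mounted at the origin on the work surface. World frame = base frame: x ahead of the robot, y to its left, z up, the work surface at z = 0. Lengths are in m, angles in rad, forces in N, time in s.
With the tool pointing down it reaches from about 0.3 to 0.875 m from the base axis. Payload 6.4 kg.
Tool frame: the origin (TCP) lies at the centre of the arm's flange, where the gripper is bolted on; the fingertips stand 173 mm ahead of it and the grasp point (between the pads) lies 155 mm ahead of it (ctrl.pinch_z is the distance from the TCP to the grasp point, in m); z points along the fingers, y is the direction in which the jaws open and shut (so a half turn about z gives the same grasp; the last joint's range is limited). The gripper opens to 85 mm and grips with 20 to 120 N. Pads are 22 mm wide; open, the fingers measure 114 mm over their backs; the gripper's body (76 mm by 85 mm) begins 54 mm behind the grasp point. The pads swing forward as they close: fully open they stand 13 mm farther back than shut.
Start: joints at [-1.432, 0.181, 1.607, -0, 1.354, -0.206], TCP at [0.194, -0.541, 0.405] pointing down, gripper open.
Joint ranges: [-2.99, 2.99], [-0.89, 2.07], [0.3, 2.58], [-1.14, 4.28], [0, 2.63], [-3.12, 3.12]. Speed limits (rad/s): [2.57, 2.57, 3.01, 3.14, 3.14, 3.14].

INTERFACE

Orientations are given as a unit quaternion [w, x, y, z].
In Python, from bench import ctrl gives the robot as it stands.
- The arm moves only by the tool drive_tool, never from a script. Its argument "commands" is a list that holds one entry, the list of rows, each a list of 7 numbers: the shift along the tool's x, y, z in units of 50 mm (1.0 is 50 mm), then the turn, a rotation vector about the tool's x, y, z in units of 8 degrees (1.0 is 8 degrees), then the closure in counts, from 0 (fully open) to 255 (shut). A call has 1 to 10 rows; each row shifts and turns the commanded pose from where the row before left it, along the tool's axes as they then stand; what a row does not reach is not made up. A row lasts 1/10 s, in which the tool goes at most 50 mm and 8.59 degrees, less where a joint would pass 70% of its speed; a pose out of reach is approached as far as the arm can. A call is refused whole if a number of a shift passes 1 or a number of a turn 1, either way. A call with a gripper value outside its range is refused whole. The fingers move at their own pace and stop on an object; the grip force is fixed at half the most. Time passes only in rows, so rows that do not move let the fingers close. It gives the time, the measured TCP pose, the force and the opening at its end, in the units of the state.
- ctrl.get_obs(): the state, without advancing time (a new reading comes with each control period).
- ctrl.camera(name): name is "side" or "top" or "wrist"; returns a dict with "pixels" (420x560x3 uint8, red, green, blue), "depth" (420x560 float32, m along the optical axis (not along the pixel's ray), 0 where there is no reading), "intrinsics" (3x3 intrinsics, pixels), "R" (3x3) and "t" (3): a world point X has camera coordinates R X + t; the wrist camera has in their place "tool_from_camera" (4x4, takes a point from camera to tool coordinates, whose origin is the TCP and whose axes are the flange's). Camera axes: x right, y down, z forward; pixel columns grow to the right and rows downward; lengths in m; the calibration is good to about 2 mm. A picture is of the moment at which its call begins: read the wrist's pose just before it.
- ctrl.hand_in(): hands the job in, once; it reports no verdict.
The state is a dict: "time_s": time; "q": joint angles; "dq": joint speeds; "joint_efforts": joint torques, N m; "eef_pos": TCP position; "eef_rot": TCP orientation; "wrist_force": force on the tool from outside, world axes, zero at the start; "torque": the same for the moment, N m; "opening": opening from 0.0 (shut) to 1.0 (fully open).
Only numpy, scipy, OpenCV 4.12 (cv2) and the standard library are available. Lean on these libraries where they do the work, as an engineer would, in place of code of your own. Each camera call takes 0.05 s, during which the arm holds its last target. There are 200 camera calls.

TASK

Let the raised steel lid of the bench reactor down onto the glass vessel. Wind the crank up a little to take the load off the ratchet, flick the sprung pawl clear so that it stays off - never forcing it while a tooth still bears on it - then ease the crank back slowly until the lid's weight has come onto the glass rim, without pressing hard on the glass. Let go of the crank and leave the vessel and everything else on the bench where it stands.

Things in the scene. Friction and masses are not known exactly. Their poses are not given: they have to be found in the camera images.
- stand: Fixed hoist stand: grey base plate 240 x 380 x 16 mm, white gear housing to z 235 on a short post, white cheek plate (y -32 to -38, ear up to z 263) on the crank side, which is the stand's -y side. Origin on the bench beneath the crank axis, z up. The vertical rack bar is at x -40, y 0; the lid's and vessel's axis at x -40, y 160 (mm, stand frame).
- hub (a point): Centre of the steel ratchet wheel on the crank axis, 190 mm above the bench, 55 mm to the stand's -y of its origin. The axis is horizontal, along y; this point's axes are the stand's. Wheel: diameter 96, 12 mm thick, 12 teeth. A friction drag in the hub (about 0.5 Nm) holds the crank wherever it is let go, lid and all.
- crank (a joint): Turn of crank, drum and wheel, rad: about 0 at the start; grows as the lid goes DOWN (anticlockwise seen from the crank side, looking along the stand's +y), 30 mm of lid per rad. Knob centre in the stand frame: x = 75 sin(0.6 - q), y = -130, z = 190 + 75 cos(0.6 - q) mm.
- crank_grip (a point): Centre of the crank's knob: black freely revolving sleeve, diameter 24, 70 mm long along the stand's y (y -95 to -165), 75 mm from the axis. Winding up takes about 10 N at the knob, easing down 1 to 4 N (steady for one load). Once the lid bears on the glass each further newton here puts 2.5 to 4 N on the glass; the drive is stiff, some 45 N on the glass per mm of lid.
- pawl_swing (a joint): Swing of the pawl, rad: 0 = nose fully in the teeth, 0.6 = fully off, at its stop. An over-centre spring drives it to the nearer end (balance at 0.3, about 2 to 3 N at the tab). At the start an undercut tooth traps it: it is free only with the crank wound up by 0.1 to 0.4 rad from its start (past 0.5 it clicks into the next tooth). Winding makes it ride outward by up to 0.14.
- pawl: The dark steel pawl, 13 mm thick; origin at its pivot, axis along the stand's y: x 52, y -55, z 245 mm in the stand frame, right of and above the wheel as seen from the crank side. The nose hangs down from it into the teeth, the tab rises from it.
- pawl_tab (a point): Thumb tab of the pawl: dark steel plate 6 thick (x), 12 wide (y), 44 mm tall, ending in a 10 mm round bead. This point is on its centre line, 18 mm under its top, 40 mm from the pivot; at the start x 64, y -55, z 284 mm in the stand frame, leaning 0.3 rad to +x. Pushing it towards the stand's -x takes the pawl off: it travels 12 mm to the balance point, 24 mm to the stop.
- lid: Steel lid, diameter 124, 12 mm thick, weight 7 to 11 N, with stem, cross arm (top 131 mm above the origin) and rack bar, sliding straight up and down. Origin at the centre of its underside, the sealing face; a locating spigot of diameter 86 mm goes 6 mm lower, into the vessel's mouth.
- vessel: Loose glass reactor vessel, 0.6 kg, 100 mm tall, body diameter 104, mouth flange diameter 120 mm, standing on a black screw-adjusted support disc under the lid. Origin at the centre of its underside, z up.
- vessel_rim (a point): Centre of the vessel's mouth, level with the flat top of its rim, on which the lid's underside comes to rest.
- flask_a: Bystander: glass conical flask 132 mm tall, origin under its centre.
- flask_b: Bystander: glass conical flask 165 mm tall, origin under its centre.
- beaker: Bystander: glass beaker 90 mm tall, diameter 68 mm, beside the stand, origin under its centre.
- petri: Bystander: clear dish, diameter 92 mm, 15 mm high, beside the stand, origin under its centre.
- spanner: Bystander: steel spanner 120 mm long lying on the stand's base plate, origin under its centre.
- wash: Bystander: white plastic bottle 170 mm tall, diameter 68 mm, origin under its centre.
- slidebox: Bystander: blue slide box 85 x 60 x 35 mm, origin under its centre.
- forceps: Bystander: steel forceps 130 mm long, 5 mm high, origin under their centre.

How it is judged:
By the outcome, as a careful person would: the job done as asked, in the order asked, and still so for the second after the job is handed in, with the robot touching nothing.
It also fails if it takes over 72 s, if anything falls off the work surface, if the arm or the gripper's body presses on something with over 40 N, if the wrist force passes 120 N, or if a joint passes its speed limit or range.

## Working session

There is one attempt and no reset: what is moved stays moved. The work goes in short steps, Python scripts to look and compute and a tool call to move; the robot and the scene stay as the last step left them, time stands still between calls to the robot, and variables do not carry over. Pictures are saved under pics/ and viewed, about 8 in all and at most 12, crops included, and the job is handed in when it is done.

Besides the shell and the picture viewer there is one more tool, called after ">>>" by a JSON object that holds its "fn" and its "kwargs", one argument or row to a line. drive_tool: Moves the arm, as the interface text tells. Its arguments: {"type":"object","properties":{"commands":{"type":"array","items":{"type":"array","items":{"type":"array","items":{"type":"number"}}}}},"required":["commands"]}

```bash
ls; mkdir -p pics; cat > h.py <<'E'
import numpy as np, cv2, pickle
from bench import ctrl
def snap(n,tag):
    o=ctrl.get_obs(); c=ctrl.camera(n); c['obs']=o
    pickle.dump(c,open(f'pics/{tag}.pkl','wb')); cv2.imwrite(f'pics/{tag}.png',c['pixels'][:,:,::-1]); return c
def cloud(c):
    K=c['intrinsics']; d=c['depth']; v,u=np.mgrid[:d.shape[0],:d.shape[1]]
    P=np.stack([(u-K[0,2])/K[0,0]*d,(v-K[1,2])/K[1,1]*d,d],-1)
    if 'R' in c: return (P-c['t'])@c['R']
    from scipy.spatial.transform import Rotation as R
    T=np.array(c['tool_from_camera']); q=c['obs']['eef_rot']; 
    return (P@T[:3,:3].T+T[:3,3])@R.from_quat([q[1],q[2],q[3],q[0]]).as_matrix().T+c['obs']['eef_pos']
E
python3 - <<'E'
from h import *
a=snap('side','s0'); b=snap('top','t0')
for c in (a,b): print(c['intrinsics'],-c['R'].T@c['t'],c['R'])
cv2.imwrite('pics/st0.png',np.hstack([cv2.resize(x['pixels'][:,:,::-1],(800,600)) for x in (a,)]))
print(ctrl.get_obs())
E
```

```text
pics
[[436.08836067   0.         286.99111993]
 [  0.         436.08836067 214.15511514]
 [  0.           0.           1.        ]] [0.27850941 0.98024222 0.86284942] [[-0.95810881 -0.28566926 -0.02050824]
 [-0.14894461  0.55814648 -0.81626467]
 [ 0.24462832 -0.77901578 -0.57731396]]
[[413.30160382   0.         276.2578038 ]
 [  0.         413.30160382 199.97576723]
 [  0.           0.           1.        ]] [0.35375625 0.01394621 1.3732264 ] [[-0.00227545 -0.99961927 -0.02749785]
 [-0.9825783   0.00734506 -0.18570391]
 [ 0.18583518  0.02659623 -0.98222092]]
{'time_s': 0.1, 'q': array([-1.43231517e+00,  1.81491101e-01,  1.60789689e+00,  2.25393178e-05,
        1.35380120e+00, -2.06282165e-01]), 'dq': array([-0.00069245, -0.00337189, -0.00202869,  0.00015917, -0.00110498,
       -0.00067052]), 'joint_efforts': array([ 7.46255519e-04, -4.45874727e+01, -3.52239025e+01, -3.19376459e-04,
        4.05576982e-03,  4.68456199e-05]), 'eef_pos': array([ 0.19433299, -0.54092989,  0.4038657 ]), 'eef_rot': array([-7.97436908e-04,  9.85179141e-01,  1.71526740e-01,  3.80536326e-05]), 'wrist_force': array([-0.11186407, -0.21495358, -0.68486186]), 'torque': array([ 0.00727126, -0.02406398, -0.02168297]), 'opening': 1.0012443356224716}
```

View pics/st0.png

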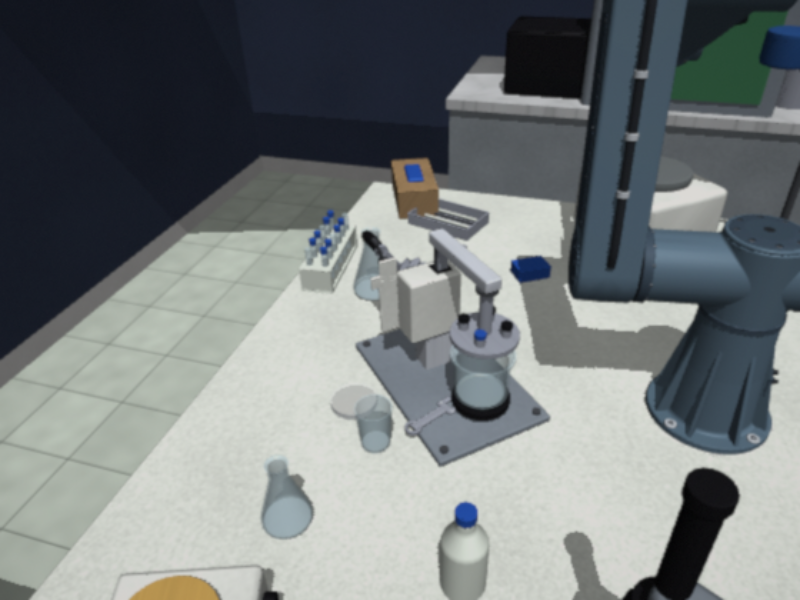

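View pics/t0.png

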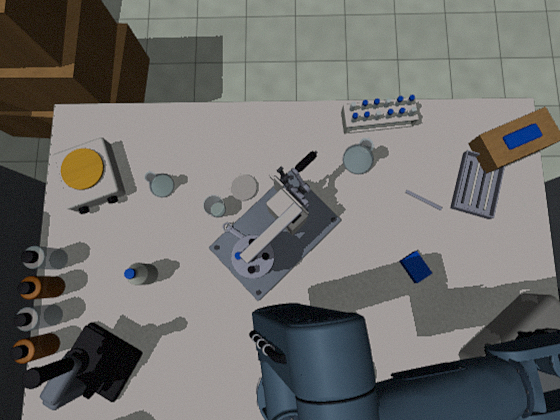

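The side view shows the stand with its lid (scaled px 485,335) over the vessel and the crank at the far side (375,240). The top view shows the base plate around (275,238), the lid at (252,256), the knob at (308,160) and a flask close to the crank at (358,157).

```bash
cat > m.py <<'E'
from h import *
b=pickle.load(open('pics/t0.pkl','rb')); W=cloud(b); px=b['pixels'].astype(int)
v,u=np.mgrid[:420,:560]
roi=(u>195)&(u<350)&(v>140)&(v<310)
m=roi&(W[...,2]>.009)&(W[...,2]<.024)&(px.mean(-1)<150)
n,l,s,c=cv2.connectedComponentsWithStats(m.astype(np.uint8)); k=1+np.argmax(s[1:,4]); 
P=W[l==k]; print('plate',len(P),np.median(P[:,2]))
r=cv2.minAreaRect((P[:,:2]*1000).astype(np.float32)); print(r, cv2.boxPoints(r))
for n,(lo,hi) in {'z>.3':(.3,.5),'.25-.29':(.24,.3)}.items():
    q=roi&(W[...,2]>lo)&(W[...,2]<hi); Q=W[q]; print(n,q.sum(),Q.mean(0),u[q].mean(),v[q].mean())
kn=(u>290)&(u<322)&(v>145)&(v<180)&(px.max(-1)<50)
Q=W[kn]; print('knob',kn.sum()); print(np.c_[u[kn],v[kn],(Q*1000).round()][::6].astype(int))
E
python3 m.py
python3 - <<'E'
from h import *
b=cv2.imread('pics/t0.png')[130:320,190:390]; s=cv2.imread('pics/s0.png')[140:330,220:400]
cv2.imwrite('pics/c0.png',np.hstack([cv2.resize(b,(400,380)),cv2.resize(s,(360,380))]))
E
```

```text
plate 4714 0.01577251787960253
((507.22119140625, 62.08433532714844), (257.66510009765625, 380.1806335449219), 43.67763137817383) [[ 282.76837  110.59288]
 [ 545.3211  -164.36775]
 [ 731.674     13.57579]
 [ 469.12128  288.53644]]
z>.3 1235 [0.4303081  0.04856922 0.32676819] 274.18704453441296 248.78623481781378
.25-.29 469 [ 0.62720916 -0.00207137  0.26453161] 292.67590618336885 177.75266524520256
knob 182
[[310 152 701 -51 258]
 [309 153 697 -48 260]
 [315 153 696 -64 263]
 [313 154 694 -59 260]
 [310 155 690 -50 265]
 [306 156 689 -39 260]
 [312 156 688 -56 261]
 [307 157 684 -42 265]
 [313 157 686 -59 260]
 [308 158 682 -45 262]
 [314 158 684 -62 255]
 [308 159 679 -44 264]
 [302 160 677 -28 262]
 [308 160 676 -44 265]
 [302 161 674 -28 262]
 [308 161 674 -45 262]
 [302 162 671 -28 263]
 [308 162 672 -45 259]
 [302 163 667 -28 265]
 [308 163 670 -45 255]
 [302 164 665 -28 262]
 [296 165 665 -11 254]
 [302 165 663 -28 260]
 [297 166 659 -14 263]
 [303 166 661 -31 258]
 [298 167 657 -17 262]
 [304 167 658 -33 258]
 [300 168 654 -22 263]
 [298 169 651 -16 262]
 [299 170 649 -19 257]
 [291 178 685   1  20]]
```

View pics/c0.png

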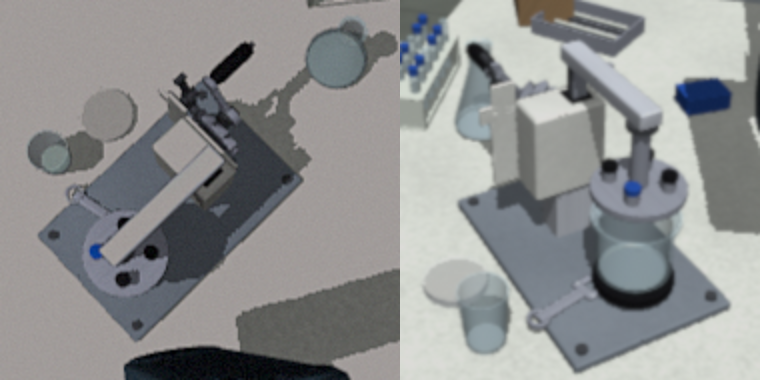

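```bash
python3 - <<'E'
from h import *
c=snap('wrist','w0'); print(c['tool_from_camera'],c['intrinsics'])
b=pickle.load(open('pics/t0.pkl','rb')); W=cloud(b)*1000; px=b['pixels'].astype(int)
v,u=np.mgrid[:420,:560]
th=np.arctan2(.69,.724)
kn=(u>290)&(u<322)&(v>145)&(v<180)&(px.max(-1)<50)&(W[...,2]>245)
for n,q in {'knob':kn,'arm':(u>235)&(u<320)&(v>190)&(v<275)&(W[...,2]>318)&(W[...,2]<420)}.items():
    Q=W[q]; r=cv2.minAreaRect(Q[:,:2].astype(np.float32)); x,y,_,_=cv2.fitLine(Q[:,:2].astype(np.float32),cv2.DIST_HUBER,0,.01,.01).ravel()[:4]
    print(n,q.sum(),r,'z',np.percentile(Q[:,2],[5,50,95]),'dir',np.degrees(np.arctan2(y,x)))
q=(u>230)&(u<275)&(v>230)&(v<285)&(W[...,2]>150)&(W[...,2]<260); print('lid z hist',np.histogram(W[q][:,2],np.arange(150,261,5)))
E
```

```text
[[-1.68334151e-04 -9.62418886e-01 -2.71569252e-01  6.88770986e-02]
 [ 9.99999986e-01 -1.60814092e-04 -4.99453782e-05 -1.32451366e-03]
 [ 4.39621248e-06 -2.71569257e-01  9.62418900e-01  3.14755117e-02]
 [ 0.00000000e+00  0.00000000e+00  0.00000000e+00  1.00000000e+00]] [[327.41058973   0.         286.66153532]
 [  0.         327.41058973 203.14335518]
 [  0.           0.           1.        ]]
knob 179 ((676.1658325195312, -38.68628692626953), (20.19296646118164, 75.46905517578125), 42.569278717041016) z [254.70792975 260.77404155 265.35947643] dir -47.031616Traceback (most recent call last):
  File "<stdin>", line 8, in <module>
cv2.error: OpenCV(4.12.0) /io/opencv/modules/imgproc/src/linefit.cpp:50: error: (-215:Assertion failed) count > 0 in function 'fitLine2D_wods'
```

>>> {"fn": "drive_tool", "kwargs": {
  "commands": [
    [[0.78,-0.38,-0.2,0,0,0,0],[0.78,-0.38,-0.2,0,0,0,0],[0.78,-0.38,-0.2,0,0,0,0],[0.78,-0.38,-0.2,0,0,0,0],[0.78,-0.38,-0.2,0,0,0,0],[0.78,-0.38,-0.2,0,0,0,0],[0.78,-0.38,-0.2,0,0,0,0],[0.78,-0.38,-0.2,0,0,0,0],[0.78,-0.38,-0.2,0,0,0,0],[0.78,-0.38,-0.12,0,0,0,0]]
  ]
}}

```text
time_s: 1.15
eef_pos: [0.4982, -0.229, 0.5015]
eef_rot: [0.0, 0.985, 0.172, 0.0]
wrist_force: [0.1, -1.5, 0.3]
opening: 1.001
```

>>> {"fn": "drive_tool", "kwargs": {
  "commands": [
    [[0.78,-0.38,0,0,0,0,0],[0.78,-0.38,0,0,0,0,0],[0.78,-0.38,0,0,0,0,0],[0.78,-0.38,0,0,0,0,0],[0.78,-0.38,0,0,0,0,0],[0.78,-0.38,0,0,0,0,0],[0,0,0,0,0,0.92,0],[0,0,0,0,0,0.92,0],[0,0,0,0,0,0.92,0],[0,0,0,0,0,0.92,0]]
  ]
}}

```text
time_s: 2.15
eef_pos: [0.679, -0.0439, 0.4999]
eef_rot: [-0.0, 0.996, -0.087, -0.001]
wrist_force: [-0.8, -0.7, -0.2]
opening: 1.002
```

>>> {"fn": "drive_tool", "kwargs": {
  "commands": [
    [[0,0,0,0,0,0.92,0],[0,0,0,0,0,0.92,0],[0,0,0,0,0,0.92,0],[0,0,0,0,0,0.92,0],[0,0,0,0,0,0.94,0],[0,0,0,0,0,0,0]]
  ]
}}

```text
time_s: 2.75
eef_pos: [0.6789, -0.0442, 0.5002]
eef_rot: [0.0, 0.918, -0.396, -0.0]
wrist_force: [-0.3, -0.1, -0.7]
opening: 0.998
```

```bash
python3 - <<'E'
from h import *
c=snap('wrist','w1'); o=c['obs']; print(o['eef_pos'],o['eef_rot'],o['wrist_force'],o['q'])
cv2.imwrite('pics/w1b.png',cv2.resize(c['pixels'][:,:,::-1],(800,600)))
E
```

```text
[ 0.67887191 -0.04416256  0.50018481] [ 7.03022177e-05  9.18066189e-01 -3.96426906e-01 -4.20505049e-04] [-0.26337072 -0.10363972 -0.65536081] [-2.38996238e-01  3.60163788e-01  1.19568446e+00  2.53468658e-06
  1.58659709e+00  2.14704337e+00]
```

View pics/w1b.png

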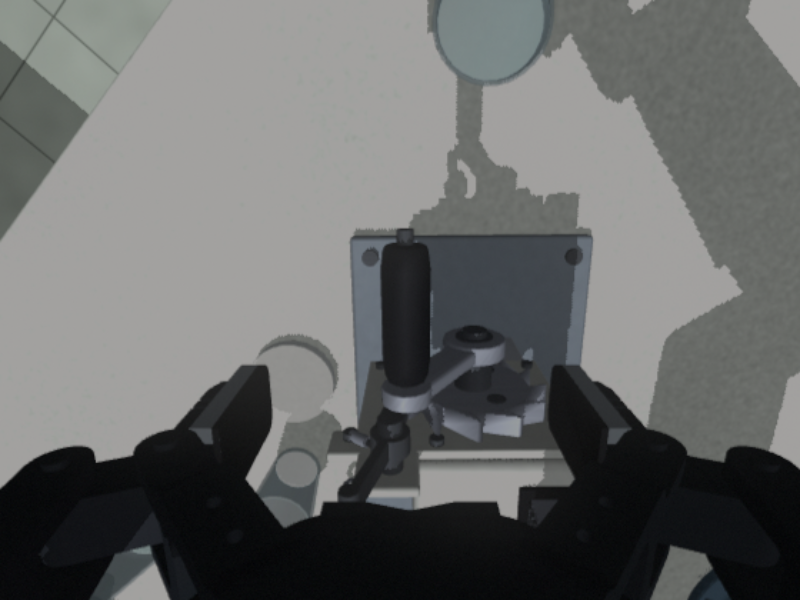

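The wrist view shows the knob at scaled px x 381–430, y 240–385, aligned with the image vertical. The pawl tab's bead is near (350,490), with the wheel at (490,400) and the flask well clear at the top.

```bash
python3 - <<'E'
from h import *
c=pickle.load(open('pics/w1.pkl','rb')); W=cloud(c)*1000; px=c['pixels'].astype(int)
v,u=np.mgrid[:420,:560]
k=(u>260)&(u<308)&(v>160)&(v<270)&(px.max(-1)<45)&(W[...,2]>200)
Q=W[k]; r=cv2.minAreaRect(Q[:,:2].astype(np.float32)); print('knob',k.sum(),r,'z',np.percentile(Q[:,2],[5,50,95,99]))
ex,ey=[cv2.fitLine(Q[:,:2].astype(np.float32),cv2.DIST_HUBER,0,.01,.01).ravel()[i] for i in (0,1)]; print('dir',np.degrees(np.arctan2(ey,ex)))
th=np.radians(43.3); X=np.array([np.cos(th),np.sin(th)]);Y=np.array([-np.sin(th),np.cos(th)])
a=Q[:,:2]@X; b=Q[:,:2]@Y; print('knob X',np.percentile(a,[1,50,99]),'Y',np.percentile(b,[1,50,99]))
f=lambda n,x0,x1,y0,y1,z0,z1:(lambda m:print(n,m.sum(),'X',np.percentile(W[m][:,:2]@X,[2,50,98]).round(1),'Y',np.percentile(W[m][:,:2]@Y,[2,50,98]).round(1),'z',np.percentile(W[m][:,2],[2,50,98]).round(1)))((u>=x0)&(u<x1)&(v>=y0)&(v<y1)&(W[...,2]>z0)&(W[...,2]<z1))
f('plate edge rows',246,414,168,175,8,24)
f('bead',236,256,335,352,288,315); f('tab',236,275,310,352,262,315)
f('cheek/ear',225,400,300,330,200,268)
f('hubcap',315,350,228,250,150,260)
f('wheel',310,382,250,308,150,260)
E
```

```text
knob 3206 ((689.0052490234375, -49.84870529174805), (24.90432357788086, 112.58228302001953), 45.887271881103516) z [254.33044918 261.03859429 263.27509425 264.05080004]
dir -46.779568
knob X [454.95049688 466.04424948 477.36684016] Y [-526.61045139 -495.80944115 -458.88131498]
plate edge rows 1012 X [290.5 388.  517.8] Y [-488.2 -483.9 -479.4] z [13.8 15.5 17.3]
bead 216 X [486.2 490.5 495.8] Y [-425.9 -424.8 -415.9] z [288.4 296.4 299.9]
tab 686 X [476.7 485.2 495.1] Y [-425.7 -421.9 -396. ] z [262.2 280.5 299.4]
cheek/ear 4569 X [377.2 440.  509.2] Y [-423.3 -399.4 -389.7] z [208.1 229.6 261.1]
hubcap 701 X [409.  424.6 439.1] Y [-460.8 -455.6 -450.7] z [177.8 199.7 213.7]
wheel 3786 X [380.4 415.9 443.9] Y [-453.3 -422.5 -399.3] z [169.4 214.5 236.6]
```

>>> {"fn": "drive_tool", "kwargs": {
  "commands": [
    [[0,-0.04,0.4,0,0,0,0],[0,0,0.4,0,0,0,0],[0,0,0.4,0,0,0,0],[0,0,0.35,0,0,0,0],[0,0,0.29,0,0,0,0],[0,0,0,0,0,0,60],[0,0,0,0,0,0,120],[0,0,0,0,0,0,150]]
  ]
}}

```text
time_s: 3.6
eef_pos: [0.6807, -0.0429, 0.4102]
eef_rot: [-0.0, 0.918, -0.396, 0.001]
wrist_force: [-0.7, -0.2, 0.4]
opening: 0.516
```

>>> {"fn": "drive_tool", "kwargs": {
  "commands": [
    [[0,0,0,0,0,0,170],[0,0,0,0,0,0,180],[0,0,0,0,0,0,200],[0,0,0,0,0,0,220],[0,0,0,0,0,0,255],[0,0,0,0,0,0,255]]
  ]
}}

```text
time_s: 4.2
eef_pos: [0.6804, -0.0429, 0.4098]
eef_rot: [0.0, 0.918, -0.396, 0.001]
wrist_force: [-3.0, -0.5, 6.4]
opening: 0.255
```

```bash
python3 - <<'E'
from h import *
c=snap('wrist','w2'); o=c['obs']; print(o['eef_pos'],o['wrist_force'],o['torque'],o['opening'])
E
```

```text
[ 0.68041355 -0.04292149  0.40975093] [-2.95673849 -0.48383527  6.43984485] [-0.15514418  0.33788815 -0.02410452] 0.25537569523795023
```

View pics/w2.png

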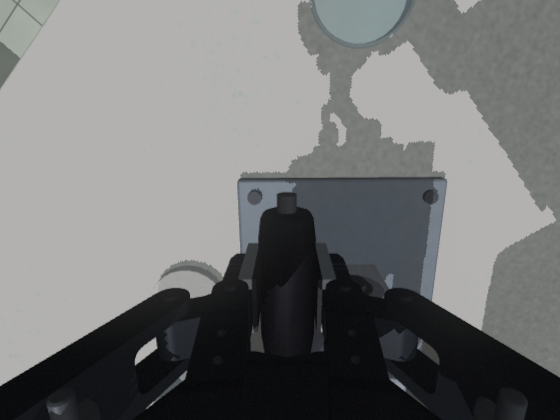

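>>> {"fn": "drive_tool", "kwargs": {
  "commands": [
    [[0,-0.061,0.044,0,0,0,255],[0,-0.059,0.047,0,0,0,255],[0,-0.056,0.05,0,0,0,255],[0,-0.054,0.053,0,0,0,255],[0,-0.051,0.055,0,0,0,255],[0,0,0,0,0,0,255],[0,0,0,0,0,0,255]]
  ]
}}

```text
time_s: 4.95
eef_pos: [0.6905, -0.0333, 0.3973]
eef_rot: [0.0, 0.918, -0.396, 0.0]
wrist_force: [-2.9, -1.3, 5.6]
opening: 0.261
```

```bash
python3 - <<'E'
from h import *
o=ctrl.get_obs(); p=(o['eef_pos']-[.68041355,-.04292149,.40975093])*1000
th=np.radians(43.2); print('dX',p[0]*np.cos(th)+p[1]*np.sin(th),'dY',-p[0]*np.sin(th)+p[1]*np.cos(th),'dz',p[2],o['wrist_force'],o['torque'],o['opening'])
E
```

```text
dX 13.950844870794498 dY 0.07019707233026207 dz -12.429568370205091 [-2.90353537 -1.26165904  5.56139618] [-0.21701639  0.46412363 -0.01856799] 0.26079055501619
```

>>> {"fn": "drive_tool", "kwargs": {
  "commands": [
    [[0,0,0,0,0,0,77],[0,0,0,0,0,0,77],[0,0,0,0,0,0,77],[0,0,0,0,0,0,77],[0,0,-0.5,0,0,0,77],[0,0,-0.5,0,0,0,77],[0,0,-0.5,0,0,0,77],[0,0,-0.36,0,0,0,77],[-0.5,-0.115,0,0,0,0,77],[-0.5,0,0,0,0,0,77]]
  ]
}}

```text
time_s: 5.95
eef_pos: [0.6605, 0.0073, 0.4898]
eef_rot: [-0.0, 0.918, -0.396, 0.001]
wrist_force: [-0.8, 0.3, -1.0]
opening: 0.697
```

>>> {"fn": "drive_tool", "kwargs": {
  "commands": [
    [[-0.4,0,0,0,0,0,77],[-0.2,0,0,0,0,0,77],[0,0,0,0,0,0,77]]
  ]
}}

```text
time_s: 6.25
eef_pos: [0.6394, 0.0299, 0.4896]
eef_rot: [-0.0, 0.919, -0.395, 0.0]
wrist_force: [0.7, -0.5, 0.1]
opening: 0.698
```

```bash
python3 - <<'E'
from h import *
c=snap('wrist','w3'); o=c['obs']; p=o['eef_pos']*1000; th=np.radians(43.2); print(p,'X',p[0]*np.cos(th)+p[1]*np.sin(th)-424.3,'Y',-p[0]*np.sin(th)+p[1]*np.cos(th)+363,o['wrist_force'],o['opening'])
cv2.imwrite('pics/w3b.png',np.hstack([c['pixels'][150:,80:480,::-1],cv2.resize(snap('side','s3')['pixels'][120:300,220:420,::-1],(300,270))]))
E
```

```text
[639.35786403  29.91303686 489.56367492] X 62.248707382841815 Y -52.86491005183916 [ 0.71343614 -0.49593698  0.10010468] 0.6977493980372936
```

View pics/w3b.png

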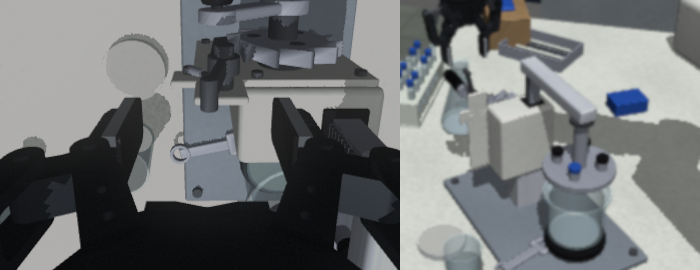

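The crop shows the pads open, with the tab and pivot between them at around (190–210, 60–100). I'll check their positions in depth, along with the knob.

```bash
python3 - <<'E'
from h import *
c=pickle.load(open('pics/w3.pkl','rb')); W=cloud(c)*1000
th=np.radians(43.2); X=W[...,0]*np.cos(th)+W[...,1]*np.sin(th)-424.3; Y=-W[...,0]*np.sin(th)+W[...,1]*np.cos(th)+363; Z=W[...,2]
v,u=np.mgrid[:420,:560]
m=(Y>-75)&(Y<-40)&(X>20)&(X<100)&(Z>240)&(Z<320)&(v<270)
for z in range(240,320,8):
    s=m&(Z>=z)&(Z<z+8)
    if s.sum()>5: print(z,s.sum(),'X',np.percentile(X[s],[3,50,97]).round(1),'Y',np.percentile(Y[s],[3,50,97]).round(1),'uv',u[s].mean().round(),v[s].mean().round())
k=(Y<-90)&(Y>-170)&(Z>220)&(Z<280); print('knob',k.sum(),np.percentile(X[k],[3,50,97]),np.percentile(Z[k],[50,98]))
E
```

```text
240 149 X [41.  52.1 62. ] Y [-66.7 -61.8 -47.5] uv 303.0 202.0
248 647 X [42.3 49.6 61.4] Y [-66.3 -57.2 -41.4] uv 305.0 212.0
256 73 X [49.1 52.  57.1] Y [-58.7 -57.9 -48.5] uv 303.0 216.0
264 73 X [52.7 54.2 58.6] Y [-58.7 -58.1 -48.7] uv 300.0 220.0
272 72 X [54.3 55.6 60.4] Y [-58.7 -58.2 -48.4] uv 298.0 225.0
280 66 X [55.8 56.5 61.1] Y [-58.7 -57.3 -48.1] uv 296.0 229.0
288 33 X [58.  62.3 66. ] Y [-61.8 -61.4 -61. ] uv 288.0 227.0
296 610 X [57.5 62.  66.4] Y [-61.5 -53.5 -44.5] uv 289.0 245.0
knob 4460 [46.13363881 57.22182282 68.01327374] [248.44712764 251.19185538]
```

>>> {"fn": "drive_tool", "kwargs": {
  "commands": [
    [[0,0,0.33,0,0,0,77],[0,0,0.33,0,0,0,77],[0,0,0.3,0,0,0,77],[0,0.2,0,0,0,0,77],[0,0.2,0,0,0,0,77],[0,0.05,0,0,0,0,77],[0,0.05,0,0,0,0,77],[0,0.05,0,0,0,0,77],[0,0.05,0,0,0,0,77]]
  ]
}}

```text
time_s: 7.25
eef_pos: [0.6181, 0.0084, 0.4422]
eef_rot: [-0.0, 0.918, -0.396, 0.001]
wrist_force: [1.4, 0.6, 0.3]
opening: 0.698
```

>>> {"fn": "drive_tool", "kwargs": {
  "commands": [
    [[0,0.05,0,0,0,0,77],[0,0.05,0,0,0,0,77],[0,0.05,0,0,0,0,77],[0,0,0,0,0,0,77]]
  ]
}}

```text
time_s: 7.65
eef_pos: [0.6123, 0.003, 0.441]
eef_rot: [0.0, 0.918, -0.396, -0.0]
wrist_force: [-0.4, -0.9, 0.3]
opening: 0.7
```

>>> {"fn": "drive_tool", "kwargs": {
  "commands": [
    [[0,0.05,0,0,0,0,77],[0,0.05,0,0,0,0,77],[0,0.05,0,0,0,0,77],[0,0,0,0,0,0,77]]
  ]
}}

```text
time_s: 8.05
eef_pos: [0.6069, -0.0022, 0.4412]
eef_rot: [0.0, 0.918, -0.396, -0.0]
wrist_force: [-0.0, -0.2, 0.1]
opening: 0.697
```

```bash
cat > tab.py <<'E'
from h import *
import sys
c=snap('wrist',sys.argv[1]); W=cloud(c)*1000; o=c['obs']; p=o['eef_pos']*1000
th=np.radians(43.2); fx=lambda a:(a[...,0]*np.cos(th)+a[...,1]*np.sin(th)-424.3,-a[...,0]*np.sin(th)+a[...,1]*np.cos(th)+363)
X,Y=fx(W); Z=W[...,2]; print('tcp',fx(p),p[2],o['wrist_force'])
v,u=np.mgrid[:420,:560]
m=(Y>-75)&(Y<-40)&(X>20)&(X<100)&(v<270)
for z in range(240,320,8):
    s=m&(Z>=z)&(Z<z+8)
    if s.sum()>5: print(z,s.sum(),'X',np.percentile(X[s],[3,50,97]).round(1),'Y',np.percentile(Y[s],[3,50,97]).round(1),'uv',u[s].mean().round(),v[s].mean().round())
k=(Y<-90)&(Y>-170)&(Z>220)&(Z<280); print('knob',k.sum(),np.percentile(X[k],[3,50,97]),np.percentile(Z[k],[50,98]))
E
python3 tab.py w4
```

```text
tcp (np.float64(16.642942410421142), np.float64(-54.0353040145842)) 441.2425474343146 [-0.01528604 -0.15054873  0.14464354]
240 297 X [40.8 47.4 62.2] Y [-66.9 -61.6 -49.4] uv 226.0 227.0
248 791 X [41.7 50.8 60.3] Y [-66.6 -58.7 -49.2] uv 222.0 236.0
256 89 X [43.9 47.5 51.9] Y [-59.  -58.5 -55.6] uv 225.0 244.0
264 117 X [41.8 45.7 48.7] Y [-59.  -58.5 -50.1] uv 226.0 253.0
272 255 X [39.9 47.  53.3] Y [-63.8 -58.7 -53.6] uv 222.0 257.0
280 365 X [38.5 48.6 59.8] Y [-64.  -59.9 -57.3] uv 210.0 261.0
288 242 X [34.6 49.2 59. ] Y [-64.1 -63.5 -59.7] uv 209.0 265.0
296 25 X [47.3 50.1 53.5] Y [-64.1 -63.7 -63.3] uv 200.0 269.0
knob 7521 [45.44516954 54.63236812 66.02354526] [248.47805547 251.14594236]
```

>>> {"fn": "drive_tool", "kwargs": {
  "commands": [
    [[0,-0.1,0,0,0,0,77],[0,0,-0.5,0,0,0,77],[0,0,-0.5,0,0,0,77],[0.4,-0.17,0,0,0,0,77],[0.4,-0.17,0,0,0,0,77],[0.4,-0.17,0,0,0,0,77],[0.4,-0.18,0,0,0,0,77],[0,0,0,0,0,0,77]]
  ]
}}

```text
time_s: 8.9
eef_pos: [0.6924, -0.0339, 0.4901]
eef_rot: [0.0, 0.918, -0.396, -0.0]
wrist_force: [-0.3, -0.4, 0.6]
opening: 0.695
```

```bash
sed -i 's/v<270/v<380/' tab.py; python3 tab.py w5; python3 - <<'E'
from h import *
s=snap('side','s5'); 
cv2.imwrite('pics/c5.png',np.hstack([cv2.imread('pics/w5.png')[100:,80:480],cv2.resize(s['pixels'][150:310,290:400,::-1],(220,320))]))
# lid underside/rim gap by depth
W=cloud(s)*1000; th=np.radians(43.2)
X=W[...,0]*np.cos(th)+W[...,1]*np.sin(th)-424.3; Y=-W[...,0]*np.sin(th)+W[...,1]*np.cos(th)+363; Z=W[...,2]
m=(np.hypot(X+40,Y-160)<70)&(Z>60)&(Z<250)
print(np.histogram(Z[m],np.arange(60,251,5)))
a=(abs(X+40)<20)&(Y>20)&(Y<170)&(Z>280); print('arm',a.sum(),np.percentile(Z[a],[50,90]),np.median(X[a]))
E
```

```text
tcp (np.float64(57.266571409499875), np.float64(-135.69022436003127)) 490.1059668836999 [-0.28347191 -0.37943014  0.57509134]
240 245 X [41.  54.5 63.5] Y [-67.1 -59.3 -47. ] uv 292.0 309.0
248 569 X [42.7 53.1 61.1] Y [-66.7 -58.  -41.2] uv 293.0 320.0
256 114 X [44.4 49.1 52.5] Y [-59.2 -57.8 -48. ] uv 299.0 328.0
264 121 X [42.  46.7 48.5] Y [-59.1 -57.9 -48.4] uv 304.0 335.0
272 129 X [39.3 44.4 46.3] Y [-59.2 -58.  -48.6] uv 308.0 343.0
280 87 X [37.3 41.2 43.9] Y [-59.5 -58.4 -54.3] uv 313.0 348.0
knob 3347 [45.96238547 56.92423644 67.79137895] [248.34205848 251.09173441]
(array([ 82,  70,  96,  93,  94, 105,  93, 100,  91,  79,  72,  69,  56,
        28,  71, 105,  87,   0,   0,   0,   0,   0,   0,   0,   3,  57,
       146, 709,  47,  49,  45,  60, 146,  18,  17,  16,  13,  20]), array([ 60,  65,  70,  75,  80,  85,  90,  95, 100, 105, 110, 115, 120,
       125, 130, 135, 140, 145, 150, 155, 160, 165, 170, 175, 180, 185,
       190, 195, 200, 205, 210, 215, 220, 225, 230, 235, 240, 245, 250]))
arm 2436 [644.70786751 685.78869155] -38.68153587525177
```

View pics/c5.png

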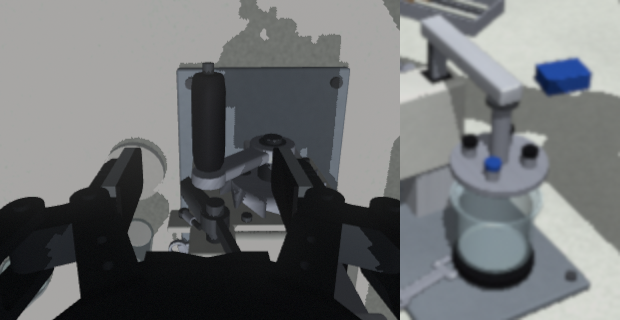

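The pawl is fully off: the tab now leans to -x, reading X 41 at z 284. The lid underside is at about z 185 and the rim at about 143. I'll cage the knob loosely so the force readings stay clean, then ease it down.

>>> {"fn": "drive_tool", "kwargs": {
  "commands": [
    [[0,0,0.4,0,0,0,77],[0,0,0.4,0,0,0,77],[0,0,0.4,0,0,0,77],[0,0,0.4,0,0,0,77],[0,0,0.28,0,0,0,77],[0,0,0,0,0,0,120],[0,0,0,0,0,0,165],[0,0,0,0,0,0,165],[0,0,0,0,0,0,165],[0,0,0,0,0,0,165]]
  ]
}}

```text
time_s: 10.0
eef_pos: [0.6909, -0.033, 0.3983]
eef_rot: [-0.0, 0.918, -0.396, 0.001]
wrist_force: [0.0, 0.9, 0.2]
opening: 0.352
```

>>> {"fn": "drive_tool", "kwargs": {
  "commands": [
    [[0,0.03,0,0,0,0,165],[0,0.03,0,0,0,0,165],[0,0.032,-0.0315,0,0,0,165],[0,0.032,-0.0315,0,0,0,165],[0,0.032,-0.0315,0,0,0,165],[0,0.032,-0.0315,0,0,0,165],[0,0.032,-0.0315,0,0,0,165]]
  ]
}}

```text
time_s: 10.7
eef_pos: [0.6833, -0.0398, 0.4059]
eef_rot: [-0.001, 0.918, -0.396, 0.001]
wrist_force: [4.8, 3.0, -0.5]
opening: 0.35
```

```bash
cat > st.py <<'E'
from h import *
o=ctrl.get_obs(); p=o['eef_pos']*1000; th=np.radians(43.2); f=o['wrist_force']
r=lambda a:(a[0]*np.cos(th)+a[1]*np.sin(th),-a[0]*np.sin(th)+a[1]*np.cos(th))
print('t',o['time_s'],'X',r(p)[0]-424.3,'Y',r(p)[1]+363,'z',p[2],'fX,fY',r(f),'fz',f[2],'op',o['opening'])
s=snap('side','sN'); W=cloud(s)*1000
X,Y=W[...,0]*np.cos(th)+W[...,1]*np.sin(th)-424.3,-W[...,0]*np.sin(th)+W[...,1]*np.cos(th)+363; Z=W[...,2]
m=(np.hypot(X+40,Y-160)<58)&(Z>140)&(Z<210)&(s['pixels'].mean(-1)>90)
h,e=np.histogram(Z[m],np.arange(140,211,2)); k=h.argmax(); print('lid top',np.median(Z[m&(abs(Z-e[k]-1)<4)]),h.max(), 'rim max', np.percentile(Z[(np.hypot(X+40,Y-160)<62)&(Z>100)&(Z<150)],[90,99]))
E
python3 st.py
```

```text
t 10.7 X 46.59175463248221 Y -133.7425486227197 z 405.8513796275034 fX,fY (np.float64(5.5618394810439336), np.float64(-1.0404251496180632)) fz -0.49605117889676287 op 0.34988221107648093
lid top 193.48034683757965 341 rim max [140.80596499 143.21266597]
```

>>> {"fn": "drive_tool", "kwargs": {
  "commands": [
    [[0,0.0365,-0.0263,0,0,0,165],[0,0.0365,-0.0263,0,0,0,165],[0,0.0365,-0.0263,0,0,0,165],[0,0.0365,-0.0263,0,0,0,165],[0,0.0365,-0.0263,0,0,0,165],[0,0.04,-0.0206,0,0,0,165],[0,0.04,-0.0206,0,0,0,165],[0,0.04,-0.0206,0,0,0,165],[0,0.04,-0.0206,0,0,0,165],[0,0.04,-0.0206,0,0,0,165]]
  ]
}}

```text
time_s: 11.75
eef_pos: [0.6693, -0.0531, 0.4177]
eef_rot: [-0.001, 0.918, -0.396, 0.001]
wrist_force: [3.7, 2.8, 0.8]
opening: 0.352
```

>>> {"fn": "drive_tool", "kwargs": {
  "commands": [
    [[0,0.0426,-0.0144,0,0,0,165],[0,0.0426,-0.0144,0,0,0,165],[0,0.0426,-0.0144,0,0,0,165],[0,0.0426,-0.0144,0,0,0,165],[0,0.0426,-0.0144,0,0,0,165],[0,0.0443,-0.0078,0,0,0,165],[0,0.0443,-0.0078,0,0,0,165],[0,0.0443,-0.0078,0,0,0,165],[0,0.0443,-0.0078,0,0,0,165],[0,0.0443,-0.0078,0,0,0,165]]
  ]
}}

```text
time_s: 12.75
eef_pos: [0.6529, -0.0688, 0.4225]
eef_rot: [0.0, 0.918, -0.396, 0.0]
wrist_force: [4.8, 0.7, -0.5]
opening: 0.355
```

```bash
python3 st.py
```

```text
t 12.75 X 4.574565489515919 Y -134.12101984302592 z 422.45734527823 fX,fY (np.float64(3.966305948850368), np.float64(-2.811744911932329)) fz -0.5300736649073635 op 0.3548231812392741
lid top 174.37752575883928 325 rim max [140.8781717  143.43245415]
```

>>> {"fn": "drive_tool", "kwargs": {
  "commands": [
    [[0,0.045,-0.001,0,0,0,165],[0,0.045,-0.001,0,0,0,165],[0,0.045,-0.001,0,0,0,165],[0,0.045,-0.001,0,0,0,165],[0,0.045,-0.001,0,0,0,165],[0,0.0446,0.0056,0,0,0,165],[0,0.0446,0.0056,0,0,0,165],[0,0.0446,0.0056,0,0,0,165],[0,0.0446,0.0056,0,0,0,165],[0,0.0446,0.0056,0,0,0,165]]
  ]
}}

```text
time_s: 13.8
eef_pos: [0.6366, -0.0841, 0.4212]
eef_rot: [0.0, 0.918, -0.396, 0.0]
wrist_force: [5.0, 1.1, -0.3]
opening: 0.349
```

>>> {"fn": "drive_tool", "kwargs": {
  "commands": [
    [[0,0.029,0.0072,0,0,0,165],[0,0.029,0.0072,0,0,0,165],[0,0.029,0.0075,0,0,0,165],[0,0.029,0.0075,0,0,0,165],[0,0.029,0.008,0,0,0,165],[0,0.029,0.008,0,0,0,165],[0,0,0,0,0,0,165]]
  ]
}}

```text
time_s: 14.5
eef_pos: [0.6302, -0.09, 0.4188]
eef_rot: [0.0, 0.918, -0.396, -0.0]
wrist_force: [3.6, 0.1, -0.2]
opening: 0.352
```

```bash
python3 st.py; python3 - <<'E'
from h import *
s=cv2.imread('pics/sN.png'); cv2.imwrite('pics/c6.png',cv2.resize(s[150:310,220:400],(720,640))[:600])
E
```

```text
t 14.5 X -26.518100207103203 Y -134.02955677962154 z 418.818187510119 fX,fY (np.float64(2.755114849875772), np.float64(-2.397346655525221)) fz -0.22874220305452306 op 0.35167291790809
lid top 161.60313751361707 325 rim max [140.80618458 143.23768425]
```

View pics/c6.png

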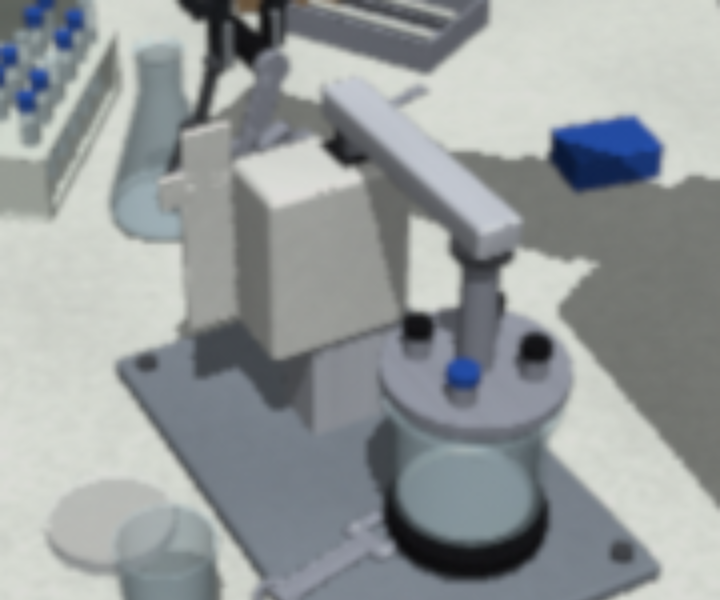

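Spigot is just above the vessel's mouth: lid top at 161.6, so there's about a 7 mm gap left. I'll go slower now.

>>> {"fn": "drive_tool", "kwargs": {
  "commands": [
    [[0,0.0143,0.0048,0,0,0,165],[0,0.0143,0.0048,0,0,0,165],[0,0.0143,0.0049,0,0,0,165],[0,0.0143,0.005,0,0,0,165],[0,0.0142,0.005,0,0,0,165],[0,0.0142,0.0052,0,0,0,165],[0,0.0141,0.0053,0,0,0,165],[0,0.014,0.0054,0,0,0,165],[0,0.014,0.0055,0,0,0,165],[0,0.014,0.0056,0,0,0,165]]
  ]
}}

```text
time_s: 15.55
eef_pos: [0.6252, -0.0947, 0.4163]
eef_rot: [-0.0, 0.918, -0.396, -0.0]
wrist_force: [2.6, 1.9, 0.3]
opening: 0.356
```

```bash
cat >> st.py <<'E'
F=[]
for i in range(4): F.append(ctrl.get_obs()['wrist_force']); ctrl.camera('top')
F=np.array(F); print('mean f',r(F.mean(0)),F.mean(0)[2],'sd',F.std(0))
E
python3 st.py
```

```text
t 15.55 X -33.41572232471424 Y -134.03609800112224 z 416.3362828937782 fX,fY (np.float64(3.184214097365982), np.float64(-0.4516869152247902)) fz 0.34179539719986596 op 0.35598765173632024
lid top 158.78700566462305 322 rim max [141.56658198 149.64019834]
mean f (np.float64(3.1536641367295046), np.float64(-0.7289454399969195)) -0.16695046678914516 sd [0.40311474 0.74136646 0.34723746]
```

>>> {"fn": "drive_tool", "kwargs": {
  "commands": [
    [[0,0.0137,0.0061,0,0,0,165],[0,0.0137,0.0061,0,0,0,165],[0,0.0091,0.0041,0,0,0,165],[0,0.0091,0.0041,0,0,0,165],[0,0.0046,0.002,0,0,0,165],[0,0.0046,0.002,0,0,0,165],[0,0,0,0,0,0,165]]
  ]
}}

```text
time_s: 16.5
eef_pos: [0.6232, -0.0966, 0.4152]
eef_rot: [-0.0, 0.918, -0.396, -0.0]
wrist_force: [2.3, 3.0, 0.4]
opening: 0.354
```

```bash
python3 st.py
```

```text
t 16.5 X -36.1435529052402 Y -134.08307463946824 z 415.16814590022335 fX,fY (np.float64(3.7256635473326245), np.float64(0.6214412626440893)) fz 0.38500827227235673 op 0.3543113243478893
lid top 157.70904918656592 318 rim max [143.17994568 149.70213892]
mean f (np.float64(3.3529974272802723), np.float64(0.5183806585823731)) -0.09299835827966019 sd [0.31923355 0.5155149  0.34385155]
```

>>> {"fn": "drive_tool", "kwargs": {
  "commands": [
    [[0,0.0045,0.0022,0,0,0,165],[0,0.0045,0.0022,0,0,0,165],[0,0.0045,0.0022,0,0,0,165],[0,0.0045,0.0022,0,0,0,165],[0,0.0045,0.0022,0,0,0,165],[0,0.0045,0.0022,0,0,0,165],[0,0.0045,0.0022,0,0,0,165],[0,0.0045,0.0022,0,0,0,165],[0,0,0,0,0,0,165]]
  ]
}}

```text
time_s: 17.65
eef_pos: [0.6219, -0.0979, 0.4143]
eef_rot: [0.0, 0.918, -0.396, -0.0]
wrist_force: [0.7, 3.4, -0.1]
opening: 0.349
```

```bash
python3 st.py
```

```text
t 17.65 X -37.94171641279536 Y -134.11583287322577 z 414.2585868044951 fX,fY (np.float64(2.8138470270952105), np.float64(2.014857605172546)) fz -0.10491609407782564 op 0.3485572668040168
lid top 156.80942262816419 349 rim max [142.54280864 149.60385654]
mean f (np.float64(3.882394119133931), np.float64(1.5811789438750186)) -0.002090166072137828 sd [0.29935023 0.40143068 0.43990343]
```

>>> {"fn": "drive_tool", "kwargs": {
  "commands": [
    [[0,0.0045,0.0023,0,0,0,165],[0,0.0045,0.0023,0,0,0,165],[0,0.0045,0.0023,0,0,0,165],[0,0.0045,0.0023,0,0,0,165],[0,0.0045,0.0023,0,0,0,165],[0,0.0045,0.0023,0,0,0,165],[0,0,0,0,0,0,165]]
  ]
}}

```text
time_s: 18.6
eef_pos: [0.621, -0.0988, 0.4136]
eef_rot: [0.0, 0.918, -0.396, -0.0]
wrist_force: [1.5, 3.1, -0.4]
opening: 0.355
```

```bash
python3 st.py
```

```text
t 18.6 X -39.282790121575374 Y -134.11763117346618 z 413.57823504249023 fX,fY (np.float64(3.2180534855483893), np.float64(1.255532776840891)) fz -0.4152477258936433 op 0.3548906108861177
lid top 156.23828316177952 312 rim max [145.44454906 149.61579958]
mean f (np.float64(3.344775746575934), np.float64(1.4387373482303567)) 0.12685242633453594 sd [0.29879374 0.55956874 0.23766978]
```

>>> {"fn": "drive_tool", "kwargs": {
  "commands": [
    [[0,0.0044,0.0024,0,0,0,165],[0,0.0044,0.0024,0,0,0,165],[0,0.0044,0.0024,0,0,0,165],[0,0.0044,0.0024,0,0,0,165],[0,0.0044,0.0024,0,0,0,165],[0,0,0,0,0,0,165]]
  ]
}}

```text
time_s: 19.45
eef_pos: [0.6202, -0.0996, 0.413]
eef_rot: [0.0, 0.918, -0.396, -0.0]
wrist_force: [2.2, 3.4, 0.2]
opening: 0.358
```

```bash
python3 st.py
```

```text
t 19.45 X -40.387004108600706 Y -134.12431480651486 z 412.9693465937643 fX,fY (np.float64(3.938960223038769), np.float64(0.9540030338453811)) fz 0.17672290529792017 op 0.35786209837961014
lid top 155.68116229570217 306 rim max [145.56656348 149.28822204]
mean f (np.float64(3.3639283576577146), np.float64(0.988130667870021)) -0.11868054263766649 sd [0.4079973  0.2838571  0.30734804]
```

>>> {"fn": "drive_tool", "kwargs": {
  "commands": [
    [[0,0.0044,0.0024,0,0,0,165],[0,0.0044,0.0024,0,0,0,165],[0,0.0044,0.0024,0,0,0,165],[0,0.0044,0.0024,0,0,0,165],[0,0.0044,0.0024,0,0,0,165],[0,0,0,0,0,0,165]]
  ]
}}

```text
time_s: 20.3
eef_pos: [0.6194, -0.1004, 0.4124]
eef_rot: [0.0, 0.918, -0.396, -0.0]
wrist_force: [2.3, 4.4, -0.5]
opening: 0.354
```

```bash
python3 st.py
```

```text
t 20.3 X -41.50417821638081 Y -134.13134982045494 z 412.3667316766888 fX,fY (np.float64(4.653122349350118), np.float64(1.611358373531004)) fz -0.45502229613667794 op 0.35397254501872805
lid top 155.2528131777063 326 rim max [145.20107339 149.58597163]
mean f (np.float64(3.1082080309475235), np.float64(1.2162330409610913)) -0.3007935365745756 sd [0.69492406 0.41236817 0.2925027 ]
```

>>> {"fn": "drive_tool", "kwargs": {
  "commands": [
    [[0,0.0043,0.0025,0,0,0,165],[0,0.0043,0.0025,0,0,0,165],[0,0.0043,0.0025,0,0,0,165],[0,0.0043,0.0025,0,0,0,165],[0,0.0043,0.0025,0,0,0,165],[0,0,0,0,0,0,165]]
  ]
}}

```text
time_s: 21.15
eef_pos: [0.6186, -0.1011, 0.4117]
eef_rot: [0.0, 0.918, -0.396, -0.0]
wrist_force: [1.7, 3.8, -0.6]
opening: 0.355
```

```bash
python3 st.py
```

```text
t 21.15 X -42.56223549411021 Y -134.13609970405673 z 411.7366613414395 fX,fY (np.float64(3.8204919630171785), np.float64(1.6353951111223661)) fz -0.5766951250334802 op 0.3551646469968459
lid top 154.70075888050758 340 rim max [145.85024888 149.43360242]
mean f (np.float64(3.3267150383256716), np.float64(0.9348313356503017)) 0.001609740256942967 sd [0.62758027 0.33371977 0.24914176]
```

>>> {"fn": "drive_tool", "kwargs": {
  "commands": [
    [[0,0.0043,0.0026,0,0,0,165],[0,0.0043,0.0026,0,0,0,165],[0,0.0043,0.0026,0,0,0,165],[0,0.0043,0.0026,0,0,0,165],[0,0,0,0,0,0,165]]
  ]
}}

```text
time_s: 21.9
eef_pos: [0.618, -0.1017, 0.4112]
eef_rot: [0.0, 0.918, -0.396, -0.0]
wrist_force: [1.5, 4.1, -0.5]
opening: 0.349
```

```bash
python3 st.py
```

```text
t 21.9 X -43.43954997538805 Y -134.1567710585316 z 411.24116539025914 fX,fY (np.float64(3.8597035505388755), np.float64(1.955008536019123)) fz -0.4962165513527897 op 0.3486993279432443
lid top 154.3211282421582 283 rim max [145.46436822 149.60645841]
mean f (np.float64(3.8159187257141234), np.float64(1.361985346668612)) -0.13107123115475194 sd [0.50847055 0.41421561 0.34864592]
```

>>> {"fn": "drive_tool", "kwargs": {
  "commands": [
    [[0,0.0042,0.0027,0,0,0,165],[0,0.0042,0.0027,0,0,0,165],[0,0.0042,0.0027,0,0,0,165],[0,0.0042,0.0027,0,0,0,165],[0,0,0,0,0,0,165]]
  ]
}}

```text
time_s: 22.65
eef_pos: [0.6173, -0.1023, 0.4107]
eef_rot: [0.0, 0.918, -0.396, -0.0]
wrist_force: [1.9, 3.6, 1.0]
opening: 0.353
```

```bash
python3 st.py
```

```text
t 22.65 X -44.2738203219306 Y -134.144476683677 z 410.70462317844925 fX,fY (np.float64(3.848718835111055), np.float64(1.28107987093212)) fz 0.980901074125015 op 0.353411804501619
lid top 153.95422814016985 277 rim max [145.53320238 149.61758488]
mean f (np.float64(3.9022047388781296), np.float64(1.1158741383843416)) -0.006951709305611814 sd [0.31137386 0.35259868 0.12525526]
```

>>> {"fn": "drive_tool", "kwargs": {
  "commands": [
    [[0,0.0042,0.0027,0,0,0,165],[0,0.0042,0.0027,0,0,0,165],[0,0.0042,0.0027,0,0,0,165],[0,0.0042,0.0027,0,0,0,165],[0,0,0,0,0,0,165]]
  ]
}}

```text
time_s: 23.4
eef_pos: [0.6167, -0.1028, 0.4102]
eef_rot: [0.0, 0.918, -0.396, -0.0]
wrist_force: [1.7, 4.1, 0.1]
opening: 0.353
```

```bash
python3 st.py
```

```text
t 23.4 X -45.10133045999976 Y -134.13414498990977 z 410.17022925181055 fX,fY (np.float64(4.005141569935128), np.float64(1.852737104650648)) fz 0.07471257269241205 op 0.3526450682519488
lid top 153.3947943725085 320 rim max [145.63529942 149.65262689]
mean f (np.float64(3.5514228463594693), np.float64(1.2913564180635762)) -0.28457183476781733 sd [0.32906859 0.45489226 0.35076835]
```

>>> {"fn": "drive_tool", "kwargs": {
  "commands": [
    [[0,0.0041,0.0028,0,0,0,165],[0,0.0041,0.0028,0,0,0,165],[0,0.0041,0.0028,0,0,0,165],[0,0.0041,0.0028,0,0,0,165],[0,0,0,0,0,0,165]]
  ]
}}

```text
time_s: 24.15
eef_pos: [0.6162, -0.1033, 0.4096]
eef_rot: [-0.0, 0.918, -0.396, 0.0]
wrist_force: [3.1, 3.8, 0.1]
opening: 0.355
```

```bash
python3 st.py
```

```text
t 24.15 X -45.85394498554405 Y -134.1380182505506 z 409.63575800311 fX,fY (np.float64(4.8984017991619435), np.float64(0.6422948327251063)) fz 0.05806335923930031 op 0.3550997887837181
lid top 153.0425226635449 325 rim max [147.59732339 149.72937415]
mean f (np.float64(4.475927119391704), np.float64(1.201695775846769)) -0.2997634629681985 sd [0.32047551 0.60832144 0.28570244]
```

>>> {"fn": "drive_tool", "kwargs": {
  "commands": [
    [[0,0.004,0.0028,0,0,0,165],[0,0.004,0.0028,0,0,0,165],[0,0,0,0,0,0,165]]
  ]
}}

```text
time_s: 24.7
eef_pos: [0.616, -0.1034, 0.4094]
eef_rot: [-0.0, 0.918, -0.396, 0.0]
wrist_force: [2.9, 4.5, 0.2]
opening: 0.35
```

```bash
python3 st.py
```

```text
t 24.7 X -46.03719577458435 Y -134.09823509865896 z 409.4087126897511 fX,fY (np.float64(5.199703120688941), np.float64(1.2901033967749347)) fz 0.2327230594604901 op 0.35033910737020474
lid top 153.09369362070504 348 rim max [145.93601866 149.77252618]
mean f (np.float64(5.807882638928038), np.float64(0.7536261197289758)) -0.2674196966205444 sd [0.25732366 0.74429914 0.37135093]
```

Contact: the force is rising and the lid height has stopped changing. About 5 N is on the glass, so I'll go a little further to transfer the full weight.

>>> {"fn": "drive_tool", "kwargs": {
  "commands": [
    [[0,0.004,0.0028,0,0,0,165],[0,0.004,0.0028,0,0,0,165],[0,0,0,0,0,0,165]]
  ]
}}

```text
time_s: 25.25
eef_pos: [0.6159, -0.1035, 0.4092]
eef_rot: [-0.001, 0.918, -0.396, 0.0]
wrist_force: [4.4, 4.8, -0.2]
opening: 0.356
```

```bash
python3 st.py
```

```text
t 25.25 X -46.2246911451648 Y -134.07200678009156 z 409.1989697563471 fX,fY (np.float64(6.50660199180288), np.float64(0.44035998609727844)) fz -0.21768181476396511 op 0.35616081284686996
lid top 153.1388807208726 331 rim max [146.31708624 149.72684134]
mean f (np.float64(7.11976429670802), np.float64(0.6039678107387867)) -0.3541797583118481 sd [0.31814603 0.32283964 0.62769135]
```

>>> {"fn": "drive_tool", "kwargs": {
  "commands": [
    [[0,0.004,0.0028,0,0,0,165],[0,0.005,0.0034,0,0,0,165],[0,0,0,0,0,0,165]]
  ]
}}

```text
time_s: 25.8
eef_pos: [0.6157, -0.1036, 0.409]
eef_rot: [-0.001, 0.918, -0.396, 0.001]
wrist_force: [5.9, 5.9, -0.8]
opening: 0.349
```

```bash
python3 st.py
```

```text
t 25.8 X -46.40846156928188 Y -134.0351644178379 z 408.9631037212389 fX,fY (np.float64(8.295012032101727), np.float64(0.27466821190710533)) fz -0.7835843005265256 op 0.3490645859408955
lid top 153.26449326596116 349 rim max [146.88669027 149.79794187]
mean f (np.float64(8.03516162295016), np.float64(0.532117135574913)) -0.12390673515580389 sd [0.23011264 0.62960108 0.48421583]
```

>>> {"fn": "drive_tool", "kwargs": {
  "commands": [
    [[0,-0.03,0,0,0,0,165],[0,-0.03,0,0,0,0,165],[0,0,0,0,0,0,120],[0,0,0,0,0,0,77],[0,0,0,0,0,0,77],[0,0,-0.4,0,0,0,77],[0,0,-0.5,0,0,0,77],[0,0,-0.5,0,0,0,77],[0,0,-0.5,0,0,0,77],[0,0,0,0,0,0,77]]
  ]
}}

```text
time_s: 27.05
eef_pos: [0.6178, -0.1024, 0.5085]
eef_rot: [-0.0, 0.918, -0.396, 0.004]
wrist_force: [0.4, -0.9, 1.0]
opening: 0.697
```

>>> {"fn": "drive_tool", "kwargs": {
  "commands": [
    [[0.4,0,0,0,0,0,77],[0.4,0,0,0,0,0,77],[0.4,0,0,0,0,0,77],[0,0,0,0,0,0,77],[0,0,0,0,0,0,77]]
  ]
}}

```text
time_s: 27.55
eef_pos: [0.6585, -0.1459, 0.5024]
eef_rot: [-0.0, 0.918, -0.396, -0.001]
wrist_force: [-0.1, 0.3, -0.4]
opening: 0.696
```

```bash
python3 st.py; python3 tab.py w9; python3 - <<'E'
from h import *
s=cv2.imread('pics/sN.png'); cv2.imwrite('pics/c9.png',np.hstack([cv2.resize(s[150:310,220:400],(450,400)),cv2.resize(cv2.imread('pics/w9.png')[:,80:400],(305,400))]))
E
```

```text
t 27.55 X -44.19763597541572 Y -194.1254920373716 z 502.35085258904553 fX,fY (np.float64(0.0805985616015907), np.float64(0.29299100158474645)) fz -0.36904171167176836 op 0.6961699127876043
lid top 153.1847276663407 359 rim max [145.92492218 149.73552981]
mean f (np.float64(0.3743177226507184), np.float64(-0.23329003400495912)) -0.11315472681609348 sd [0.3563539  0.20008568 0.17017946]
tcp (np.float64(-43.76482448222356), np.float64(-193.43161810196762)) 503.97089661991635 [-0.60633433 -1.33965044 -0.67859093]
knob 3017 [-52.65496362 -41.42971767 -27.87679603] [260.78370536 263.8609289 ]
```

View pics/c9.png

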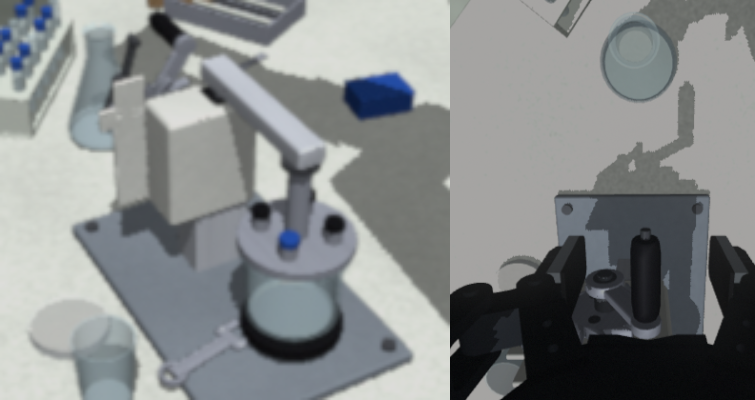

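```bash
python3 - <<'E'
from h import *
th=np.radians(43.2); v,u=np.mgrid[:420,:560]
b0=pickle.load(open('pics/t0.pkl','rb'))
for n,c in (('t0',b0),('now',snap('top','t9'))):
    W=cloud(c)*1000; X,Y,Z=W[...,0]*np.cos(th)+W[...,1]*np.sin(th)-424.3,-W[...,0]*np.sin(th)+W[...,1]*np.cos(th)+363,W[...,2]
    k=(Y<-98)&(Y>-162)&(abs(X)<80)&(Z>235)&(Z<280); t=(Y>-65)&(Y<-46)&(X>10)&(X<95)&(Z>275)&(Z<315)
    print(n,'knob',k.sum(),np.median(X[k]) if k.any() else 0,np.median(Z[k]) if k.any() else 0,'tab',t.sum(),np.percentile(X[t],[5,50,95]) if t.any() else 0)
s0=cv2.imread('pics/s0.png').astype(int); s1=cv2.imread('pics/sN.png').astype(int)
d=(abs(s0-s1).max(-1)>60).astype(np.uint8); n,l,st,ce=cv2.connectedComponentsWithStats(cv2.dilate(d,np.ones((3,3)))); print([tuple(x) for x in st[1:] if x[4]>40])
E
```

```text
t0 knob 186 41.08843170318136 260.5622869981345 tab 37 [59.59752035 64.50778637 71.6542118 ]
now knob 0 0 0 tab 25 [32.19726453 35.78303446 40.99954078]
[(np.int32(287), np.int32(0), np.int32(37), np.int32(19), np.int32(250)), (np.int32(489), np.int32(0), np.int32(25), np.int32(33), np.int32(506)), (np.int32(508), np.int32(22), np.int32(9), np.int32(51), np.int32(176)), (np.int32(411), np.int32(32), np.int32(17), np.int32(54), np.int32(398)), (np.int32(444), np.int32(48), np.int32(11), np.int32(8), np.int32(75)), (np.int32(465), np.int32(74), np.int32(57), np.int32(16), np.int32(592)), (np.int32(515), np.int32(86), np.int32(12), np.int32(7), np.int32(74)), (np.int32(252), np.int32(88), np.int32(241), np.int32(229), np.int32(13554)), (np.int32(438), np.int32(92), np.int32(11), np.int32(8), np.int32(79)), (np.int32(516), np.int32(96), np.int32(16), np.int32(40), np.int32(294)), (np.int32(453), np.int32(109), np.int32(58), np.int32(83), np.int32(3626)), (np.int32(284), np.int32(110), np.int32(9), np.int32(18), np.int32(139)), (np.int32(262), np.int32(117), np.int32(9), np.int32(15), np.int32(86)), (np.int32(521), np.int32(136), np.int32(16), np.int32(47), np.int32(345)), (np.int32(304), np.int32(160), np.int32(11), np.int32(5), np.int32(46)), (np.int32(528), np.int32(192), np.int32(6), np.int32(41), np.int32(165)), (np.int32(550), np.int32(196), np.int32(10), np.int32(24), np.int32(149)), (np.int32(259), np.int32(210), np.int32(8), np.int32(8), np.int32(49)), (np.int32(331), np.int32(242), np.int32(10), np.int32(8), np.int32(77)), (np.int32(356), np.int32(247), np.int32(7), np.int32(11), np.int32(41))]
```

```bash
python3 -c "
from bench import ctrl
print(ctrl.get_obs()['wrist_force'],ctrl.hand_in())"
```

```text
the job is handed in; nothing more can be done
[0.29955248 0.46976293 0.17232177] None
```

The lid is down on the glass, the pawl is off and the crank is free. I handed the job in at about 28 s; no verdict was reported.

**What I did**
- Gripped the knob and wound the crank up 0.25 rad, then let go.
- Pushed the pawl tab past its balance point. The force in the readings stayed under 2 N, and the tab went on to its stop.
- Eased the crank down with the knob loosely caged between the pads, slowing to about 1 mm of lid per second for the last few millimetres.
- After contact, I went on until the knob force had risen about 3.5 N over steady lowering. By the figures given, that puts roughly 9 to 14 N on the glass, about the lid's own weight.
- Released the knob and moved the gripper clear.

**Last checks**
- **Lid:** its top stayed at z 153.2 mm after release, the same as at contact, so it has not lifted.
- **Pawl:** the tab bead reads x about 36 mm, which matches fully off.
- **Wrist force:** about zero, and the robot is touching nothing.
- **Bystanders:** those in the close view (one flask, the beaker, the dish, the spanner and the slide box) look where they were. I only compared them by eye, as the image comparison was swamped by the arm and its shadow.

**Did not fully agree**
- The final wrist view put the knob about 2 mm from where the pad had left it. That is within the camera's 2 mm calibration, and the lid height did not change.
- The gripper hid the knob in the last top view, so I could not check it a second way.

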